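Pack the cone cartons into the clamped chest

TASK

Pack every cone carton that is lying on the worktop into the plywood chest: swing the chest's toggle clamp back off the lid, raise the lid until its folding stay locks, and set all the cartons down flat on the chest floor while the stay is locked. Then break the stay joint, lower the lid shut without letting it slam, and swing the clamp over onto the lid again. Leave the mug, glaze jar and bowl where they stand.

Things in the scene. Friction and masses are not known exactly. Their poses are not given: they have to be found in the camera images.
- chest: fixed open plywood chest, outside 190 x 340 x 70 mm (x, y, z), walls and floor 8 mm, inside 174 x 324 mm and 62 mm deep; origin at the centre of its underside, x away from the robot (hinges at +x), y left, z up. Folding stay outside its left (+y) wall, toggle clamp outside its right (-y) wall. It may be turned a few degrees about z
- lid (a joint): plywood lid 190 x 344 x 10 mm, 0.5 kg, hinged along the chest's y axis at its far upper edge; rad, 0 = shut, grows as the front edge rises, 1.45 = the highest the stay allows. Hinge friction about balances its weight: it stays at any angle where it is left; moving it at the handle takes up to about 6 N
- lid_hinge (a point): middle of the lid's hinge axis (axis along the chest's y), 95 mm behind the chest's centre and 75 mm above the worktop
- lid_handle (a point): middle of the lid's bar handle: a round steel bar along the chest's y, 11 mm thick, 110 mm long, held by two stand-offs 94 mm apart, 35 mm in front of the lid's front edge; 225 mm from the hinge axis, level with it when shut. Moves with the lid: in front of the lid when shut, on top of it (about 300 mm above the worktop) when open
- stay_knee (a joint): knee of the lid's folding stay (two 85 mm steel links); rad, 0 = folded, lid shut; 2.79 = straight; 2.96 = locked past straight on its stop. A light spring snaps it past straight once the lid is raised as far as the stay allows. To break it, move the knee pin 30 to 40 mm towards the chest's front (-x), a few newtons; the lid sinks a little; below 2.4 it stays broken when let go
- stay_pivot (a point): point on the axis (along the chest's y) of the pin that joins the stay's lower link to the chest's left side, 15 mm in front of the chest's centre and 45 mm above the worktop; the knee and its pin swing about it at a radius of 85 mm. The upper link is pinned to the lid's left edge, 110 mm from the lid's hinge axis
- knee_pin (a point): grip point on the knee's finger pin: round steel, 11 mm thick, along the chest's y, sticking out 45 mm to the left of the stay and ending in a 16 mm black button; the point is on the pin's axis, 42 mm outside the chest's left wall. About 115 mm above the worktop when the stay is locked; beside the chest's front corner when shut
- clamp (a joint): toggle clamp arm turning about an axis along the chest's x; rad, 0 = clamped (rubber pad on the lid, handle nearly upright), 1.745 = swung fully back (handle level, pointing out to the right, arm upright beside the lid). A spring strut makes it over-centre at 0.87: from either side it snaps to the nearer end; about 4 N at the knob moves it
- clamp_pivot (a point): point on the clamp's turning axis (axis along the chest's x), 35 mm behind and 195 mm right of the chest's centre and 75 mm above the worktop
- clamp_knob (a point): centre of the black ball knob, 26 mm in diameter, on the clamp's handle, 70 mm from the pivot axis; above the pivot when clamped, 70 mm to the right of it when swung back
- carton_0: closed cardboard carton of pyrometric cones, a rigid block 47 x 86 x 31 mm (x, y, z), about 90 g, lying flat on the worktop at the start; origin at the centre of its underside, y along its length; may be absent
- carton_1: closed cardboard carton of pyrometric cones, a rigid block 47 x 86 x 31 mm (x, y, z), about 90 g, lying flat on the worktop at the start; origin at the centre of its underside, y along its length; may be absent
- carton_2: closed cardboard carton of pyrometric cones, a rigid block 47 x 86 x 31 mm (x, y, z), about 90 g, lying flat on the worktop at the start; origin at the centre of its underside, y along its length; may be absent
- carton_3: closed cardboard carton of pyrometric cones, a rigid block 47 x 86 x 31 mm (x, y, z), about 90 g, lying flat on the worktop at the start; origin at the centre of its underside, y along its length; may be absent
- mug: terracotta mug 90 mm tall standing behind the chest, a bystander; origin at the centre of its underside
- jar: pale lidded glaze jar, 67 mm across and 83 mm tall, standing behind the chest, a bystander; origin at the centre of its underside
- bowl: small beige bowl, 100 mm across and 46 mm tall, to the left in front, a bystander; origin at the centre of its underside
Not all that is in view belongs to the job. Leave any pink or purple look-alike of the carton_3 alone.

How it is judged:
By the outcome, as a careful person would: the job done as asked, in the order asked, and still so for the second after the job is handed in, with the robot touching nothing.
Of carton_0, carton_1, carton_2, carton_3 only 2 to 4 are there at a start; the rules pass over those that are not, and their reading is None.
At some moment in a run one of carton_0, carton_1, carton_2, carton_3 may be knocked a few centimetres aside while the robot is not near it.
Once in a run the grip may slacken for a moment while it holds something.
It also fails if it takes over 210 s, if anything falls off the work surface, if the arm or the gripper's body presses on something with over 40 N, if the wrist force passes 120 N, or if a joint passes its speed limit or range.

ROBOT

A 7-joint arm with a two-finger parallel gripper is mounted at the origin on a cart in front of the work surface, level with it; the furniture and walls round the work are solid. World frame = base frame: x ahead of the robot, y to its left, z up, the work surface at z = 0. Lengths are in m, angles in degrees, forces in N, time in s.
With the tool pointing down it reaches from about 0.4 to 0.875 m from the base axis. Payload 6.5 kg.
Tool frame: the origin (TCP) lies at the very end of the fingers, on their centre line; the grasp point (between the pads) lies behind it (arm.grasp_offset is the z of the grasp point in the tool frame, in m); z points along the fingers, y is the direction in which the jaws open and shut (so a half turn about z gives the same grasp; the last joint's range is limited). The gripper opens to 88 mm and grips with 3 to 60 N. Pads are 18 mm wide; open, the fingers measure 123 mm over their backs; the gripper's body (75 mm by 187 mm) begins 45 mm behind the grasp point.
Start: joints at [60.264, 30.733, -0.252, 88.115, 0.149, 61.152, -4.079], TCP at [0.284, -0.584, 0.239] pointing down, gripper open.
Joint ranges: [-154.64, 154.64], [-21.42, 123.67], [-72.66, 72.17], [13.99, 137.28], [-74.86, 254.86], [10.95, 109.41], [-158.01, 158.01]. Speed limits (degrees/s): [136.94, 136.94, 180, 180, 180, 180, 180].

INTERFACE

Orientations are given as [roll, pitch, yaw] about the fixed x, y, z axes, in that order (R = Rz(yaw) Ry(pitch) Rx(roll)).
In Python, from bench import arm gives the robot as it stands.
- The arm moves only by the shell command python3 -m jog 'ROWS' [FORCE]. ROWS is a JSON object of lists of equal length, an entry for each row: "grip": the closure, from 0 (fully open) to 1 (shut); "delta_pos": the shift along the world's x, y, z in units of 25 mm (1.0 is 25 mm), a list of three; "spin": the turn about the world's z in units of 5 degrees (1.0 is 5 degrees). A call has 1 to 12 rows; each row is the pose to reach, as a shift and turn from the pose commanded when the call began; what a row does not reach only later rows make up. A row lasts 1/12 s, in which the tool goes at most 41.7 mm and 7.16 degrees, less where a joint would pass 70% of its speed; a pose out of reach is approached as far as the arm can. A call with a gripper value outside its range is refused whole. The fingers move at their own pace and stop on an object; FORCE is the grip in N (left out, the last holds). Time passes only in rows, so rows that repeat a pose let the fingers close. It gives the time, the measured TCP pose, the force and the opening at its end, in the units of the state.
- arm.sense(): the state, without advancing time (a new reading comes with each control period).
- arm.read_camera(name): name is "side" or "top" or "wrist"; returns a dict with "frame" (400x640x3 uint8, red, green, blue), "mtx" (3x3 intrinsics, pixels), "dist_coeffs" ([k1, k2, p1, p2, k3] as OpenCV has them; the pictures are not rectified), "extrinsics" (4x4, takes a point from camera to world coordinates). Camera axes: x right, y down, z forward; pixel columns grow to the right and rows downward; lengths in m; the calibration is good to about 2 mm. A picture is of the moment at which its call begins. There is no depth.
- arm.finish_job(): hands the job in, once; it reports no verdict.
The state is a dict: "time_s": time; "joints": joint angles; "dq": joint speeds; "tau": joint torques, N m; "position": TCP position; "orientation": TCP orientation; "wrist_force": force on the tool from outside, world axes, zero at the start; "torque": the same for the moment, N m; "opening": finger opening in m.
Only numpy, scipy, OpenCV 4.12 (cv2) and the standard library are available. Lean on these libraries where they do the work, as an engineer would, in place of code of your own. Each camera call takes 0.05 s, during which the arm holds its last target. There are 200 camera calls.

## Working session

There is one attempt and no reset: what is moved stays moved. The work goes in short steps, Python scripts to look and compute and a shell command to move; the robot and the scene stay as the last step left them, time stands still between calls to the robot, and variables do not carry over. Pictures are saved under pics/ and viewed, about 12 in all and at most 16, crops included, and the job is handed in when it is done.

```bash
ls; mkdir -p pics; cat > h.py <<'E'
import cv2,numpy as np
from bench import arm
def shot(n,f):
    c=arm.read_camera(n); cv2.imwrite('pics/'+f+'.png',c['frame'][:,:,::-1]); np.savez('pics/'+f+'.npz',m=c['mtx'],d=np.array(c['dist_coeffs']),e=c['extrinsics']); return c
def px2w(f,uv,z):
    a=np.load('pics/'+f+'.npz'); p=cv2.undistortPoints(np.array(uv,float).reshape(-1,1,2),a['m'],a['d'])[:,0]
    E=a['e']; r=np.c_[p,np.ones(len(p))]@E[:3,:3].T; o=E[:3,3]; t=(z-o[2])/r[:,2]; return o+r*t[:,None]
def w2px(f,P):
    a=np.load('pics/'+f+'.npz'); Ei=np.linalg.inv(a['e']); return cv2.projectPoints(np.array(P,float).reshape(-1,1,3),cv2.Rodrigues(Ei[:3,:3])[0],Ei[:3,3],a['m'],a['d'])[0][:,0]
def crop(f,g,x0,y0,x1,y1,s):
    i=cv2.imread('pics/'+f+'.png')[y0:y1,x0:x1]; cv2.imwrite('pics/'+g+'.png',cv2.resize(i,None,fx=s,fy=s,interpolation=cv2.INTER_CUBIC))
E
python3 - <<'E'
from h import *
for n in('top','side','wrist'): c=shot(n,n+'0'); print(n,c['extrinsics'].round(3).tolist(),c['mtx'][0,0])
a=cv2.imread('pics/top0.png');b=cv2.imread('pics/side0.png')
print(arm.grasp_offset,arm.sense())
E
```

```text
pics
top [[-0.009, -0.996, 0.092, 0.443], [-1.0, 0.009, -0.005, 0.046], [0.004, -0.093, -0.996, 1.3], [0.0, 0.0, 0.0, 1.0]] 404.8562613902566
side [[-0.999, -0.027, 0.035, 0.519], [-0.042, 0.357, -0.933, 1.049], [0.012, -0.934, -0.358, 0.503], [0.0, 0.0, 0.0, 1.0]] 371.0843381967701
wrist [[0.438, -0.866, -0.241, 0.346], [-0.899, -0.422, -0.115, -0.555], [-0.002, 0.267, -0.964, 0.385], [0.0, 0.0, 0.0, 1.0]] 297.77169334146254
-0.0187 {'time_s': 0.15, 'joints': array([60.26503442, 30.76968892, -0.25408806, 88.15713519,  0.14923516,
       61.15044895, -4.0808512 ]), 'dq': array([-0.01898369, -0.04283876, -0.02145776, -0.10336209,  0.00103704,
        0.07666363, -0.08178567]), 'tau': array([ 1.11197907e-03, -5.71323717e+01,  9.91997235e-01, -2.51826006e+01,
       -5.61001163e-02,  1.51807582e-02,  1.41567739e-04]), 'position': array([ 0.28413534, -0.58408889,  0.23801971]), 'orientation': array([-1.79923296e+02,  6.10255729e-03,  2.59446219e+01]), 'wrist_force': array([-0.05786841, -1.48514309, -0.30867177]), 'torque': array([ 0.04198652, -0.00825529,  0.00677513]), 'opening': 0.08831247466265506}
```

View pics/top0.png

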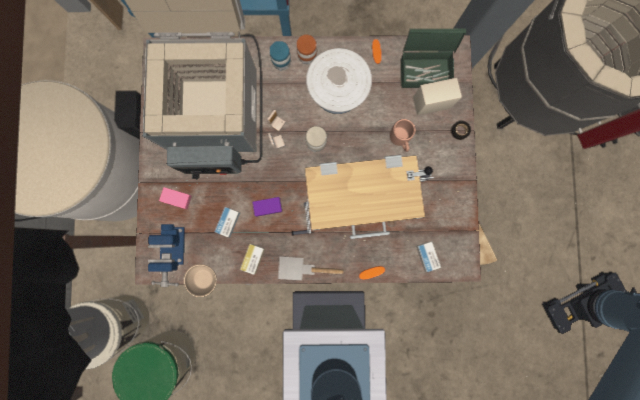

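View pics/side0.png

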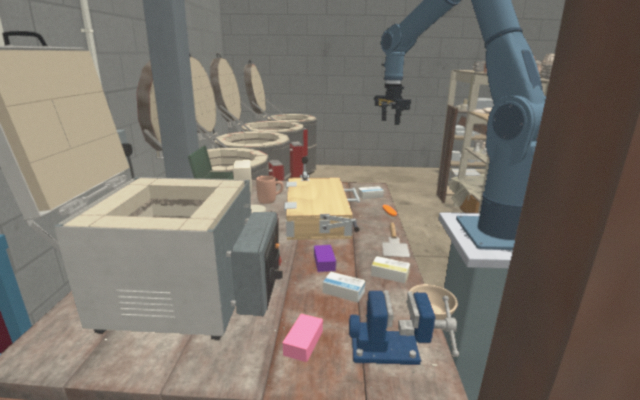

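The top view shows the chest at (365,192), with handle (370,231), clamp knob (428,170) and knee pin around (300,232). Carton candidates are (227,222) blue/white, (252,260) yellow/white and (429,257) blue/white. Possible confusions are pink (174,198), purple (267,207) and the cream block (439,95). I'll check in close crops.

```bash
python3 - <<'E'
from h import *
im=cv2.imread('pics/top0.png')
a=cv2.resize(im[150:290,140:290],(600,560),interpolation=2)
crop('top0','t1',150,180,290,290,5)
crop('top0','t2',290,145,450,285,4.2)
a=cv2.imread('pics/t1.png');b=cv2.imread('pics/t2.png');print(a.shape,b.shape)
E
```

```text
(550, 700, 3) (588, 672, 3)
```

View pics/t1.png

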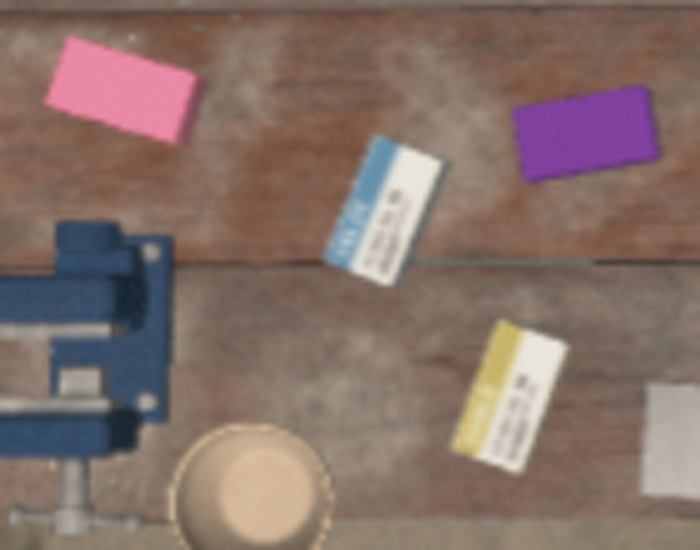

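View pics/t2.png

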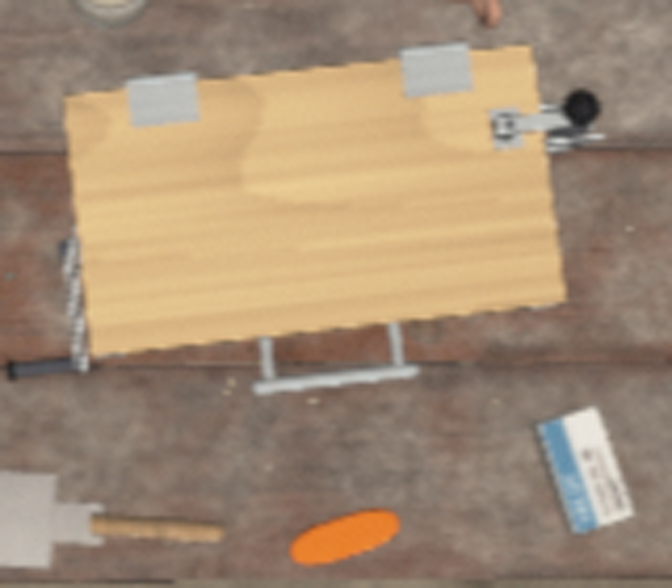

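Three cartons: corners in t1 for blue A (375,135),(445,162),(397,286),(325,262); yellow B (502,320),(568,345),(522,472),(452,450); in t2 blue C (537,424),(598,405),(635,513),(578,533). The pink and purple blocks have no labels, so they are the look-alikes.

```bash
python3 - <<'E'
from h import *
def full(p,x0,y0,s): return (np.array(p,float)+.5)/s-.5+[x0,y0]
C={'A':full([(375,135),(445,162),(397,286),(325,262)],150,180,5),'B':full([(502,320),(568,345),(522,472),(452,450)],150,180,5),'C':full([(537,424),(598,405),(635,513),(578,533)],290,145,4.2)}
for k,v in C.items():
    w=px2w('top0',v,.031)[:,:2]; e=[np.linalg.norm(w[i]-w[i-1]).round(3) for i in range(4)]
    l=(w[0]+w[1]-w[2]-w[3]); print(k,w.mean(0).round(4),'long yaw',np.degrees(np.arctan2(l[1],l[0])).round(1),e)
w=px2w('top0',full([(66,97),(531,46),(566,300),(92,355)],290,145,4.2),.08)[:,:2]
print('lid',w.round(4).tolist(),w.mean(0),[np.linalg.norm(w[i]-w[i-1]).round(3) for i in range(4)])
d=w[0]-w[1]+w[3]-w[2];print('y axis ang',np.degrees(np.arctan2(d[1],d[0]))-90)
print('handle',px2w('top0',full([(257,388),(416,371)],290,145,4.2),.08).round(4))
print('knob',px2w('top0',full([(581,108)],290,145,4.2),.145).round(4))
for z in(.03,.05,.1):print('pin',px2w('top0',full([(12,370),(75,364)],290,145,4.2),z).round(4))
yaw=np.arctan2(d[1],d[0])-np.pi/2; R=np.array([[np.cos(yaw),-np.sin(yaw)],[np.sin(yaw),np.cos(yaw)]]); c=w.mean(0)
for n,p in dict(hinge=(.095,0),handle=(-.13,0),stay=(-.015,.17),clamp=(-.035+.07,-.195)).items(): print(n,(c+R@p).round(4))
E
```

```text
A [0.4897 0.3318] long yaw -20.8 [np.float64(0.085), np.float64(0.047), np.float64(0.083), np.float64(0.048)]
B [0.3739 0.2525] long yaw -20.4 [np.float64(0.085), np.float64(0.044), np.float64(0.083), np.float64(0.046)]
C [ 0.377  -0.2999] long yaw 18.2 [np.float64(0.085), np.float64(0.048), np.float64(0.084), np.float64(0.045)]
lid [[0.6505, 0.0832], [0.6853, -0.256], [0.4999, -0.2755], [0.4636, 0.0656]] [ 0.5748427  -0.09567475] [np.float64(0.188), np.float64(0.341), np.float64(0.186), np.float64(0.343)]
y axis ang 5.9660897925149925
handle [[ 0.439  -0.0521  0.08  ]
 [ 0.4501 -0.1662  0.08  ]]
knob [[ 0.6289 -0.2731  0.145 ]]
pin [[0.4539 0.1261 0.03  ]
 [0.4579 0.0792 0.03  ]]
pin [[0.4537 0.1248 0.05  ]
 [0.4577 0.0786 0.05  ]]
pin [[0.4533 0.1216 0.1   ]
 [0.4571 0.0773 0.1   ]]
hinge [ 0.6693 -0.0858]
handle [ 0.4455 -0.1092]
stay [0.5423 0.0718]
clamp [ 0.6299 -0.286 ]
```

Chest centre is (0.575,-0.096), yaw 5.97°. The edge lengths and predicted handle and knob positions agree with the measurements. First move: to above the clamp knob, jaws along chest x (yaw 96).

```bash
python3 -m jog '{"grip":[0.4,0.4,0.4,0.4,0.4,0.4,0.4,0.4,0.4,0.4,0.4,0.4],"spin":[1.2,2.4,3.6,4.8,6,7.2,8.4,9.6,10.8,12,13.2,14],"delta_pos":[[1.15,1.03,0],[2.3,2.07,0],[3.45,3.1,0],[4.6,4.14,0],[5.75,5.17,0],[6.9,6.21,0],[8.05,7.24,0],[9.2,8.28,0],[10.35,9.3,0],[11.5,10.35,0],[12.65,11.4,0],[13.8,12.42,0]]}' 20
python3 -m jog '{"grip":[0.4,0.4,0.4,0.4],"spin":[0,0,0,0],"delta_pos":[[0,0,0],[0,0,0],[0,0,-1],[0,0,-1]]}'
python3 - <<'E'
from h import *
shot('wrist','w1'); shot('side','s1'); print(arm.sense()['position'],arm.sense()['orientation'])
print(w2px('w1',[[.629,-.2735,.144]]), w2px('s1',[[.629,-.2735,.144]]))
E
```

```text
time_s: 1.15
position: [0.6303, -0.2725, 0.2384]
orientation: [-180.0, -0.0, 96.2]
wrist_force: [0.5, -0.6, -0.0]
opening: 0.0529
time_s: 1.48
position: [0.6262, -0.2751, 0.2097]
orientation: [-179.6, -0.1, 95.8]
wrist_force: [-1.9, -0.5, -1.5]
opening: 0.0529
[ 0.62757933 -0.2753538   0.21286214] [-1.79824827e+02 -2.01868459e-02  9.58098365e+01]
[[327.37080396 208.33611135]] [[305.17499693 160.38458552]]
```

View pics/w1.png

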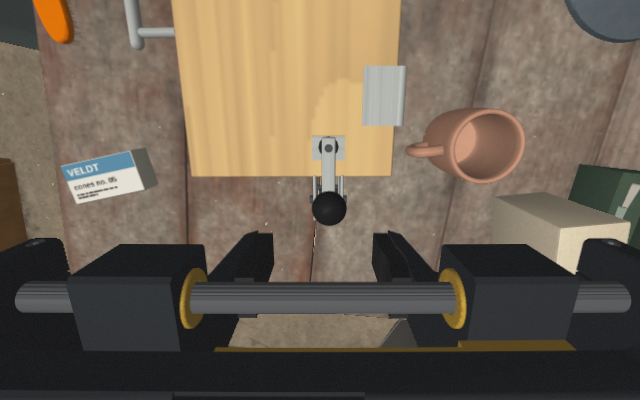

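The knob is at (329,208), against a prediction of (327,208). The mug is about 100 mm away, so it's clear. Next: descend and grip the knob.

```bash
python3 -m jog '{"grip":[0.4,0.4,0.4,0.4,0.9,0.9,0.9,0.9,0.9,0.9],"spin":[0,0,0,0,0,0,0,0,0,0],"delta_pos":[[0,0,-1],[0,0,-2],[0,0,-3],[0,0,-3.5],[0,0,-3.5],[0,0,-3.5],[0,0,-3.5],[0,0,-3.5],[0,0,-3.5],[0,0,-3.5]]}' 20
python3 - <<'E'
import numpy as np
yaw=np.radians(5.97)
print('clamp opening from 0')
for d in (10,20,30,40,50,60,70):
    f=lambda t:(70*np.sin(np.radians(10-t)),70*np.cos(np.radians(10-t)))
    a=np.array(f(d))-f(0); print(d,(np.array([-a[0]*np.sin(yaw),a[0]*np.cos(yaw),a[1]])/25).round(2))
print('lid up')
for t in np.linspace(0,1.5,31)[1:]:
    x=225*(1-np.cos(t));z=225*np.sin(t);print(round(t,2),(np.array([x*np.cos(yaw),x*np.sin(yaw),z])/25).round(2).tolist())
E
```

```text
time_s: 2.42
position: [0.6307, -0.2744, 0.1281]
orientation: [179.8, 0.1, 95.9]
wrist_force: [1.2, -0.8, 6.2]
opening: 0.0248
clamp opening from 0
10 [ 0.05 -0.48  0.04]
20 [ 0.1  -0.97  0.  ]
30 [ 0.15 -1.44 -0.13]
40 [ 0.2  -1.88 -0.33]
50 [ 0.24 -2.27 -0.61]
60 [ 0.27 -2.62 -0.96]
70 [ 0.3  -2.9  -1.36]
lid up
0.05 [0.01, 0.0, 0.45]
0.1 [0.04, 0.0, 0.9]
0.15 [0.1, 0.01, 1.34]
0.2 [0.18, 0.02, 1.79]
0.25 [0.28, 0.03, 2.23]
0.3 [0.4, 0.04, 2.66]
0.35 [0.54, 0.06, 3.09]
0.4 [0.71, 0.07, 3.5]
0.45 [0.89, 0.09, 3.91]
0.5 [1.1, 0.11, 4.31]
0.55 [1.32, 0.14, 4.7]
0.6 [1.56, 0.16, 5.08]
0.65 [1.83, 0.19, 5.45]
0.7 [2.1, 0.22, 5.8]
0.75 [2.4, 0.25, 6.13]
0.8 [2.71, 0.28, 6.46]
0.85 [3.04, 0.32, 6.76]
0.9 [3.39, 0.35, 7.05]
0.95 [3.74, 0.39, 7.32]
1.0 [4.11, 0.43, 7.57]
1.05 [4.5, 0.47, 7.81]
1.1 [4.89, 0.51, 8.02]
1.15 [5.29, 0.55, 8.21]
1.2 [5.71, 0.6, 8.39]
1.25 [6.13, 0.64, 8.54]
1.3 [6.56, 0.69, 8.67]
1.35 [6.99, 0.73, 8.78]
1.4 [7.43, 0.78, 8.87]
1.45 [7.87, 0.82, 8.93]
1.5 [8.32, 0.87, 8.98]
```

```bash
python3 -m jog '{"grip":[0.9,0.9,0.9,0.9,0.9,0.9,0.9,0.9,0.9,0.9,0.5,0.5],"spin":[0,0,0,0,0,0,0,0,0,0,0,0],"delta_pos":[[0.03,-0.24,0.03],[0.05,-0.48,0.04],[0.1,-0.97,0],[0.15,-1.44,-0.13],[0.2,-1.88,-0.33],[0.24,-2.27,-0.61],[0.27,-2.62,-0.96],[0.3,-2.9,-1.36],[0.3,-2.9,-1.36],[0.3,-2.9,-1.36],[0.3,-2.9,-1.36],[0.3,-2.9,-1.36]]}' 20
python3 -m jog '{"grip":[0.4,0.4,0.4,0.4,0.4,0.4],"spin":[0,0,0,0,0,0],"delta_pos":[[0,0,0],[0,0,1],[0,0,2],[0,0,3],[0,0,4],[0,0,4]]}'
python3 - <<'E'
from h import *
shot('side','s2');shot('wrist','w2'); 
a=cv2.resize(cv2.imread('pics/s2.png')[130:260,260:420],(480,390));b=cv2.resize(cv2.imread('pics/w2.png'),(480,300))
cv2.imwrite('pics/v2.png',np.vstack([a[:290],b]))
print(arm.sense()['position'],arm.sense()['orientation'])
E
```

```text
time_s: 3.42
position: [0.6357, -0.3473, 0.0907]
orientation: [-179.8, -0.0, 95.9]
wrist_force: [-0.7, 1.1, -1.0]
opening: 0.0356
time_s: 3.92
position: [0.639, -0.348, 0.1978]
orientation: [179.6, 0.3, 95.9]
wrist_force: [1.1, -0.8, 1.2]
opening: 0.053
[ 0.63678062 -0.34701087  0.1928436 ] [1.79971970e+02 6.50313198e-02 9.59280323e+01]
```

View pics/v2.png

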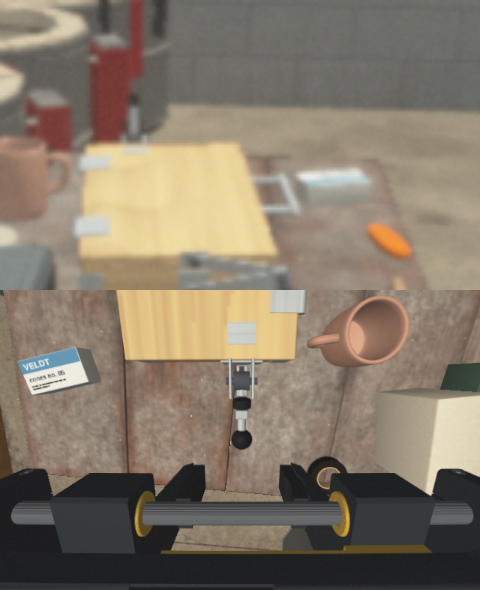

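Clamp is fully back (knob in the wrist view, lower panel at (241,440), handle pointing out). Next: to the lid handle at (0.445,-0.109), narrow opening.

```bash
python3 -m jog '{"grip":[0.72,0.72,0.72,0.72,0.72,0.72,0.72,0.72,0.72,0.72,0.72,0.72],"spin":[0,0,0,0,0,0,0,0,0,0,0,0],"delta_pos":[[-0.76,0.95,0],[-1.53,1.9,0],[-2.3,2.84,0],[-3.06,3.8,0],[-3.83,4.74,0],[-4.6,5.7,0],[-5.36,6.64,0],[-6.13,7.58,0],[-6.9,8.53,0],[-7.66,9.48,0],[-7.66,9.48,0],[-7.66,9.48,-1.5]]}' 25
python3 -m jog '{"grip":[0.72,0.72,0.72],"spin":[0,0,0],"delta_pos":[[0,0,0],[0,0,0],[0,0,0]]}'
python3 - <<'E'
from h import *
shot('wrist','w3'); print(arm.sense()['position'],arm.sense()['orientation'])
print(w2px('w3',[[.445,-.109,.075]]))
E
```

```text
time_s: 5.02
position: [0.4479, -0.1093, 0.158]
orientation: [179.6, 0.2, 96.0]
wrist_force: [1.6, -1.1, -0.1]
opening: 0.0245
time_s: 5.27
position: [0.4452, -0.1098, 0.1548]
orientation: [-179.9, -0.0, 95.9]
wrist_force: [0.1, -0.7, -0.1]
opening: 0.0246
[ 0.44573191 -0.10984166  0.15532003] [ 1.79991262e+02 -5.55683126e-04  9.59118845e+01]
[[322.86098607 203.60008132]]
```

View pics/w3.png

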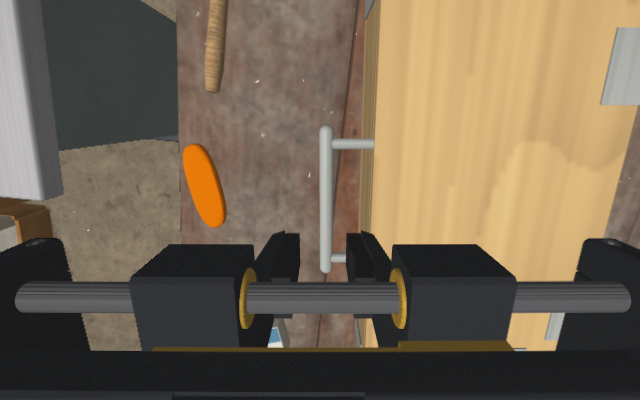

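The bar's centre is at (326,199), 2–3 mm further in +x than predicted, so I'm adjusting for it. Next: descend and grip.

```bash
python3 -m jog '{"grip":[0.72,0.72,0.72,0.72,0.72,0.95,0.95,0.95,0.95],"spin":[0,0,0,0,0,0,0,0,0],"delta_pos":[[0.08,0.1,-1],[0.08,0.1,-2],[0.08,0.1,-3],[0.08,0.1,-3.7],[0.08,0.1,-3.7],[0.08,0.1,-3.7],[0.08,0.1,-3.7],[0.08,0.1,-3.7],[0.08,0.1,-3.7]]}' 25
python3 -m jog '{"grip":[0.95,0.95,0.95,0.95,0.95,0.95,0.95,0.95,0.95,0.95,0.95,0.95],"spin":[0,0,0,0,0,0,0,0,0,0,0,0],"delta_pos":[[0.01,0,0.45],[0.04,0,0.9],[0.1,0.01,1.34],[0.18,0.02,1.79],[0.28,0.03,2.23],[0.4,0.04,2.66],[0.54,0.06,3.09],[0.71,0.07,3.5],[0.89,0.09,3.91],[1.1,0.11,4.31],[1.32,0.14,4.7],[1.56,0.16,5.08]]}' 25
```

```text
time_s: 6.07
position: [0.4474, -0.1074, 0.0634]
orientation: [180.0, 0.1, 95.9]
wrist_force: [-3.4, -0.2, 7.6]
opening: 0.0103
time_s: 7.07
position: [0.4838, -0.1036, 0.1895]
orientation: [-179.7, 0.0, 95.9]
wrist_force: [-6.3, -0.9, -2.6]
opening: 0.0097
```

```bash
python3 -m jog '{"grip":[0.95,0.95,0.95,0.95,0.95,0.95,0.95,0.95,0.95,0.95,0.95,0.95],"spin":[0,0,0,0,0,0,0,0,0,0,0,0],"delta_pos":[[0.27,0.03,0.37],[0.54,0.06,0.72],[0.84,0.09,1.05],[1.15,0.12,1.38],[1.48,0.16,1.68],[1.83,0.19,1.97],[2.18,0.23,2.24],[2.55,0.27,2.49],[2.94,0.31,2.73],[3.33,0.35,2.94],[3.73,0.39,3.13],[4.15,0.44,3.31]]}' 25
python3 -m jog '{"grip":[0.95,0.95,0.95,0.95,0.95,0.95,0.95,0.95,0.95,0.95,0.95,0.95],"spin":[0,0,0,0,0,0,0,0,0,0,0,0],"delta_pos":[[0.2,0.02,0.08],[0.42,0.04,0.15],[0.64,0.07,0.22],[0.85,0.09,0.28],[1.06,0.11,0.34],[1.28,0.13,0.39],[1.5,0.16,0.44],[1.72,0.18,0.48],[1.94,0.2,0.51],[2.16,0.22,0.54],[2.3,0.24,0.56],[2.3,0.24,0.56]]}' 25
python3 - <<'E'
from h import *
shot('side','s4'); print(arm.sense())
c=np.array([.575,-.0957]);y=np.radians(5.97);R=np.array([[np.cos(y),-np.sin(y)],[np.sin(y),np.cos(y)]])
P=lambda x,yy,z:[*(c+R@(x,yy)),z]
print(w2px('s4',[P(-.015,.178,.045),P(.033,.212,.115),P(.082,.178,.184)]))
crop('s4','s4c',260,80,460,250,3.2)
E
```

```text
time_s: 8.07
position: [0.5898, -0.0926, 0.2748]
orientation: [180.0, 0.1, 95.9]
wrist_force: [-4.8, -1.0, 4.4]
opening: 0.0106
time_s: 9.07
position: [0.647, -0.0864, 0.2868]
orientation: [-179.9, 0.0, 95.9]
wrist_force: [-7.3, -2.3, 10.5]
opening: 0.0098
{'time_s': 9.1167, 'joints': array([ 19.7063389 ,  30.69318337, -24.01981647,  83.48675165,
        12.93460172,  68.65181606,  -0.13703409]), 'dq': array([ 0.19317082, -0.32812519,  0.02303448,  0.3169399 ,  0.04280905,
       -0.30503312, -0.05583847]), 'tau': array([-1.51236981e+00, -5.13056731e+01, -5.46856910e+00, -2.60567307e+01,
       -2.02598632e-01, -2.30783612e+00, -7.92209466e-03]), 'position': array([ 0.6469482 , -0.08639097,  0.28685109]), 'orientation': array([-1.79898383e+02,  3.31042691e-02,  9.59243694e+01]), 'wrist_force': array([-7.5023405 , -1.96310012,  8.12092381]), 'torque': array([-0.33890122,  1.48136094, -0.04505459]), 'opening': 0.00973096763301513}
[[325.47250884 226.46196933]
 [309.21404837 208.75977032]
 [290.89900766 180.86605403]]
```

View pics/s4c.png

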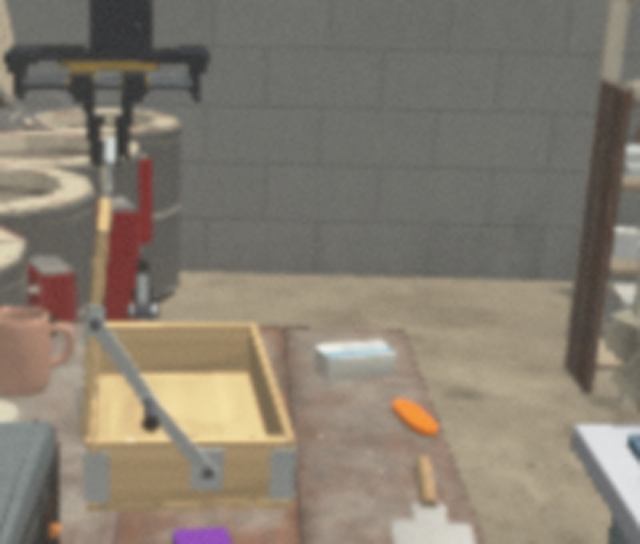

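Stay looks nearly straight, pin at crop (152,418). I'll push slightly further, release, rise, and zoom in on the knee.

```bash
python3 -m jog '{"grip":[0.95,0.95,0.95,0.95,0.95,0.72,0.72,0.72,0.72,0.72,0.72],"spin":[0,0,0,0,0,0,0,0,0,0,0],"delta_pos":[[0.15,0.02,0],[0.3,0.03,0],[0.3,0.03,0],[0.3,0.03,0],[0.1,0,0],[0,0,0],[0,0,0],[0,0,0],[0,0,1],[0,0,2],[0,0,3]]}' 25
python3 - <<'E'
from h import *
shot('side','s5'); shot('top','t5'); print(arm.sense()['position'])
c=np.array([.575,-.0957]);y=np.radians(5.97);R=np.array([[np.cos(y),-np.sin(y)],[np.sin(y),np.cos(y)]])
P=lambda x,yy,z:[*(c+R@(x,yy)),z]
def knee(th): # lid angle from knee angle: triangle
    d=np.sqrt(2*85**2*(1-np.cos(th))); return d
piv=np.array([-15,45.]);h=np.array([95,75.])
for lid in(1.45,1.43,1.40):
    a=h+110*np.array([-np.cos(lid),np.sin(lid)]); v=a-piv;d=np.linalg.norm(v)
    for s in(1,-1):
        if d>170: print(lid,d); continue
        n=np.array([v[1],-v[0]])/d; k=piv+v/2+s*n*np.sqrt(85**2-(d/2)**2)
        print(lid,d,s,k,w2px('s5',[P(k[0]/1e3,.178,k[1]/1e3),P(k[0]/1e3,.212,k[1]/1e3)]).round(1).tolist())
i=cv2.imread('pics/s5.png')[165:240,280:340];i=cv2.resize(i,None,fx=7.5,fy=7.5,interpolation=2)
j=cv2.imread('pics/t5.png')[150:290,150:450];j=cv2.resize(j,None,fx=2.6,fy=2.6,interpolation=2)[:, :]
j=cv2.copyMakeBorder(j,0,0,0,0,0);print(i.shape,j.shape)
cv2.imwrite('pics/v5.png',i)
cv2.imwrite('pics/v5t.png',j)
E
```

```text
time_s: 10.03
position: [0.6479, -0.0856, 0.3614]
orientation: [-180.0, -0.0, 96.0]
wrist_force: [1.7, 0.4, -0.3]
opening: 0.0245
[ 0.65022099 -0.08540587  0.36548804]
1.45 169.51619014760158 1 [ 38.63446776 110.9419735 ] [[306.8, 205.5], [307.1, 210.2]]
1.45 169.51619014760158 -1 [ 28.11022761 118.25645552] [[310.6, 203.0], [311.0, 207.6]]
1.43 168.04364086966913 1 [ 42.91086929 107.22002265] [[305.3, 206.7], [305.6, 211.4]]
1.43 168.04364086966913 -1 [ 21.65265407 121.69147899] [[312.9, 201.8], [313.4, 206.4]]
1.4 165.8033876606205 1 [ 46.31942591 103.86363908] [[304.1, 207.8], [304.3, 212.6]]
1.4 165.8033876606205 -1 [ 14.98418837 124.53583122] [[315.3, 200.9], [315.9, 205.4]]
(562, 450, 3) (364, 780, 3)
```

View pics/v5.png

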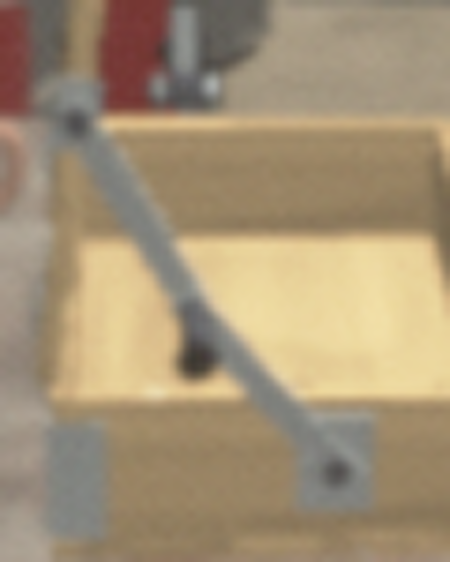

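Knee at (190,305) sits about 8 mm behind the line joining the link ends (78,118)–(337,470), so the stay is locked. Next: carton C. First check numerically whether any carton has moved.

```bash
cat >> h.py <<'E'
CP={'A':(227,222),'B':(252,259),'C':(429,257)}
def moved(f,ks='ABC'):
    a=cv2.imread('pics/top0.png');b=cv2.imread('pics/'+f+'.png')
    for k in ks:
        x,y=CP[k]; t=a[y-16:y+17,x-16:x+17]; r=b[y-36:y+37,x-36:x+37]
        m=cv2.matchTemplate(r,t,cv2.TM_CCOEFF_NORMED); _,v,_,l=cv2.minMaxLoc(m); print(k,round(v,3),l[0]-20,l[1]-20)
c=np.array([.575,-.0957]);yw=np.radians(5.97);R=np.array([[np.cos(yw),-np.sin(yw)],[np.sin(yw),np.cos(yw)]])
def P(x,yy,z): return [*(c+R@(x,yy)),z]
E
python3 - <<'E'
from h import *
moved('t5')
for y in(.082,0,-.082): print(np.round(P(-.033,y,0),4))
E
```

```text
A 0.999 0 0
B 0.999 0 0
C 0.545 6 -1
[ 0.5337 -0.0176  0.    ]
[ 0.5422 -0.0991  0.    ]
[ 0.5507 -0.1807  0.    ]
```

View pics/v5t.png

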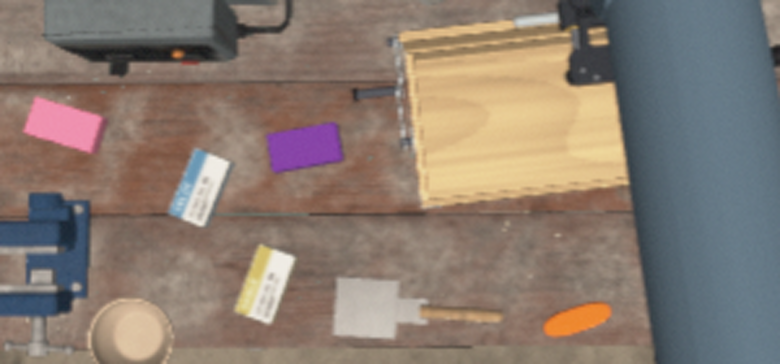

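Carton C is only hidden by the arm; A and B haven't moved. Going for A first.

```bash
python3 -m jog '{"grip":[0.1,0.1,0.1,0.1,0.1,0.1,0.1,0.1,0.1,0.1,0.1,0.1],"spin":[1,2,3,4,5,6,7,8,9,10,11.5,12.64],"delta_pos":[[-0.5,1,0],[-1,2.4,0],[-1.5,3.8,0],[-2,5.2,0],[-2.6,6.7,0],[-3.2,8.2,0],[-3.8,9.7,0],[-4.4,11.2,0],[-5,12.7,0],[-5.5,14.1,0],[-6,15.5,0],[-6.3,16.7,0]]}' 25
python3 -m jog '{"grip":[0.1,0.1,0.1,0.1,0.1,0.1,0.1,0.1,0.1],"spin":[0,0,0,0,0,0,0,0,0],"delta_pos":[[0,0,-1],[0,0,-2],[0,0,-3.2],[0,0,-4.4],[0,0,-5.6],[0,0,-6.8],[0,0,-8],[0,0,-8],[0,0,-8]]}' 25
python3 - <<'E'
from h import *
shot('top','t6');moved('t6');shot('wrist','w6');print(arm.sense()['position'],arm.sense()['orientation'])
im=cv2.imread('pics/w6.png')
l=np.array([np.cos(np.radians(-20.8)),np.sin(np.radians(-20.8))]);n=np.array([-l[1],l[0]])
q=[[*(np.array([.4897,.3318])+a*.043*l+b*.0235*n),.031] for a,b in((1,1),(1,-1),(-1,-1),(-1,1))]
cv2.polylines(im,[w2px('w6',q).astype(int)],True,(0,0,255),1);cv2.imwrite('pics/w6d.png',im)
E
```

```text
time_s: 11.13
position: [0.4881, 0.3345, 0.3605]
orientation: [180.0, -0.1, 159.6]
wrist_force: [1.6, 0.7, 0.1]
opening: 0.0791
time_s: 11.88
position: [0.4891, 0.3312, 0.1597]
orientation: [-179.9, -0.1, 159.2]
wrist_force: [-0.1, 0.7, 1.6]
opening: 0.0792
A 0.449 7 -18
B 0.372 -4 16
C 0.999 0 0
[0.49075562 0.3326048  0.16251449] [1.79867893e+02 4.06381989e-02 1.59152872e+02]
```

View pics/w6d.png

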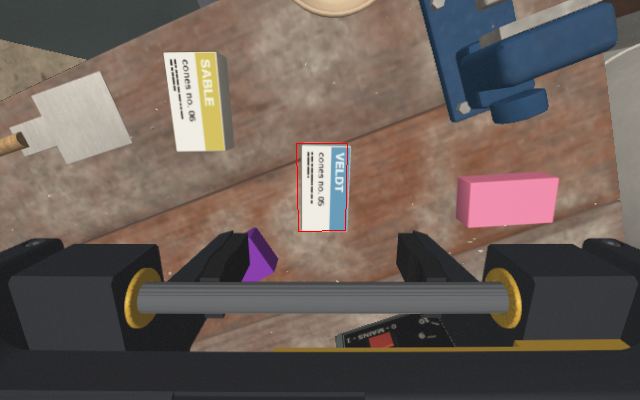

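The projected outline (red) sits on carton A, and B and C are unchanged. Descend, grip and lift.

```bash
python3 -m jog '{"grip":[0.1,0.1,0.1,0.1,0.1,0.1,0.1,0.7,0.7,0.7,0.7,0.7],"spin":[0,0,0,0,0,0,0,0,0,0,0,0],"delta_pos":[[0,0,-1],[0,0,-2],[0,0,-3],[0,0,-4],[0,0,-5],[0,0,-5.9],[0,0,-5.9],[0,0,-5.9],[0,0,-5.9],[0,0,-5.9],[0,0,-5.9],[0,0,-5.9]]}' 30
python3 -m jog '{"grip":[0.7,0.7,0.7,0.7,0.7,0.7,0.7,0.7,0.7,0.7],"spin":[0,0,0,0,0,0,0,0,0,0],"delta_pos":[[0,0,0],[0,0,0],[0,0,0.5],[0,0,1.5],[0,0,2.5],[0,0,3.5],[0,0,4.5],[0,0,5.5],[0,0,6.5],[0,0,7.5]]}' 30
python3 -c "
from bench import arm; s=arm.sense(); print(s['position'],s['orientation'],s['opening'])"
```

```text
time_s: 12.98
position: [0.4909, 0.3322, 0.0148]
orientation: [179.9, 0.1, 159.1]
wrist_force: [-0.4, 1.7, 0.9]
opening: 0.0482
time_s: 13.82
position: [0.4896, 0.3311, 0.2028]
orientation: [-180.0, -0.0, 159.2]
wrist_force: [0.6, 1.1, -1.1]
opening: 0.0455
[0.48955234 0.33108097 0.20277646] [-1.79965200e+02 -6.30236616e-03  1.59168947e+02] 0.045478728438228824
```

```bash
python3 -m jog '{"grip":[0.7,0.7,0.7,0.7,0.7,0.7,0.7,0.7,0.7,0.7,0.7,0.7],"spin":[0.45,0.9,1.35,1.8,2.25,2.7,3.15,3.6,4.05,4.5,4.95,5.36],"delta_pos":[[0,-1,0],[0,-2.2,0],[0,-3.4,0],[0.1,-4.6,0],[0.2,-5.8,0],[0.4,-7,0],[0.6,-8.2,0],[0.8,-9.4,0],[1.1,-10.6,0],[1.4,-11.8,0],[1.6,-13,0],[1.75,-13.98,0]]}' 30
python3 -m jog '{"grip":[0.7,0.7,0.7],"spin":[0,0,0],"delta_pos":[[0,0,0],[0,0,-0.5],[0,0,-0.5]]}' 30
python3 - <<'E'
from h import *
shot('side','s7');print(arm.sense()['position'],arm.sense()['orientation'],arm.sense()['opening'])
shot('wrist','w7');i=cv2.imread('pics/s7.png')[90:250,240:440];j=cv2.imread('pics/w7.png')
cv2.imwrite('pics/v7.png',np.hstack([cv2.resize(i,(400,320)),cv2.resize(j,(400,250),interpolation=cv2.INTER_AREA)[:250].copy() if 0 else cv2.copyMakeBorder(cv2.resize(j,(400,250)),0,70,0,0,0)]))
E
```

```text
time_s: 14.82
position: [0.5336, -0.0208, 0.2014]
orientation: [-179.9, -0.0, -174.0]
wrist_force: [0.1, 0.1, -1.2]
opening: 0.0458
time_s: 15.07
position: [0.5323, -0.0175, 0.1868]
orientation: [180.0, -0.1, -174.1]
wrist_force: [-1.0, 0.7, -1.9]
opening: 0.0457
[ 0.53242461 -0.01685642  0.18740875] [ 1.79957572e+02 -1.43407299e-01 -1.73967703e+02] 0.04594326108284707
```

View pics/v7.png

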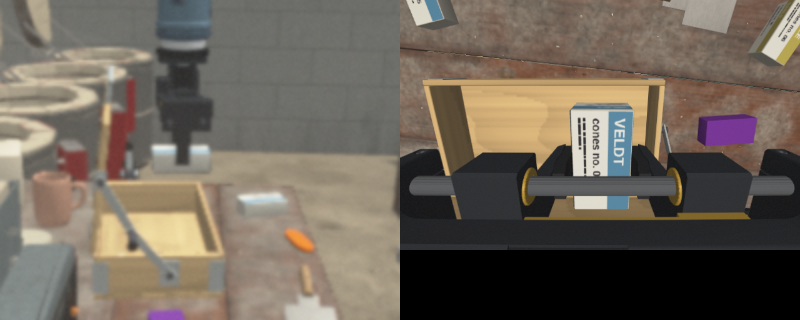

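Carton A is held square (side crop) and the stay is still locked. Lower to the floor and release.

```bash
python3 -m jog '{"grip":[0.7,0.7,0.7,0.7,0.7,0.7,0.7,0.7,0.7,0.7,0.7,0.7],"spin":[0,0,0,0,0,0,0,0,0,0,0,0],"delta_pos":[[0,0,-0.8],[0,0,-1.6],[0,0,-2.4],[0,0,-3.2],[0,0,-4],[0,0,-4.8],[0,0,-5.4],[0,0,-5.9],[0,0,-6.2],[0,0,-6.4],[0,0,-6.6],[0,0,-6.6]]}' 30
python3 -m jog '{"grip":[0.36,0.36,0.36,0.36,0.36,0.36,0.36,0.36,0.36,0.36,0.36,0.36],"spin":[0,0,0,0,0,0,0,0,0,0,0,0],"delta_pos":[[0,0,0],[0,0,0],[0,0,0],[0,0,0],[0,0,0.5],[0,0,1.5],[0,0,2.5],[0,0,3.5],[0,0,4.5],[0,0,5.5],[0,0,6.5],[0,0,7.4]]}' 30
python3 - <<'E'
from h import *
shot('wrist','w8');shot('top','t8');moved('t8','BC');print(arm.sense()['position'],arm.sense()['orientation'])
E
```

```text
time_s: 16.17
position: [0.5338, -0.0178, 0.0232]
orientation: [180.0, -0.0, -174.0]
wrist_force: [-0.5, -0.3, -0.9]
opening: 0.0457
time_s: 17.17
position: [0.5339, -0.0177, 0.2111]
orientation: [-180.0, 0.1, -174.0]
wrist_force: [0.7, 0.3, -1.1]
opening: 0.0566
B 0.999 0 0
C 0.849 0 0
[ 0.53597753 -0.01745923  0.21288272] [-179.93068573    0.38204315 -174.04136747]
```

```bash
python3 -m jog '{"grip":[0.1,0.1,0.1,0.1,0.1,0.1,0.1,0.1,0.1,0.1,0.1,0.1],"spin":[-0.5,-1,-1.5,-2,-2.5,-3,-3.5,-4,-4.5,-5,-5.28,-5.28],"delta_pos":[[-0.6,1,0],[-1.2,2,0],[-1.8,3,0],[-2.4,4,0],[-3,5,0],[-3.6,6,0],[-4.2,7,0],[-4.8,8,0],[-5.4,9,0],[-6,10,0],[-6.39,10.8,0],[-6.39,10.8,0]]}' 30
python3 -m jog '{"grip":[0.1,0.1,0.1,0.1,0.1,0.1],"spin":[0,0,0,0,0,0],"delta_pos":[[0,0,-1],[0,0,-2],[0,0,-2.5],[0,0,-2.5],[0,0,-2.5],[0,0,-2.5]]}' 30
python3 - <<'E'
from h import *
shot('wrist','w9');print(arm.sense()['position'],arm.sense()['orientation'])
im=cv2.imread('pics/w9.png')
l=np.array([np.cos(np.radians(-20.4)),np.sin(np.radians(-20.4))]);n=np.array([-l[1],l[0]])
q=[[*(np.array([.3739,.2525])+a*.043*l+b*.0235*n),.031] for a,b in((1,1),(1,-1),(-1,-1),(-1,1))]
cv2.polylines(im,[w2px('w9',q).astype(int)],True,(0,0,255),1);i=cv2.imread('pics/w8.png')
cv2.imwrite('pics/w9d.png',np.vstack([cv2.resize(i,(480,300)),cv2.resize(im,(480,300))]))
E
```

```text
time_s: 18.27
position: [0.3712, 0.2561, 0.209]
orientation: [179.9, -0.0, 159.9]
wrist_force: [-0.1, -0.4, -0.7]
opening: 0.0797
time_s: 18.77
position: [0.3746, 0.2523, 0.1468]
orientation: [180.0, 0.0, 159.5]
wrist_force: [-0.5, 0.5, -0.3]
opening: 0.079
[0.37480176 0.25237888 0.14703006] [1.79922260e+02 6.22298306e-02 1.59528643e+02]
```

View pics/w9d.png

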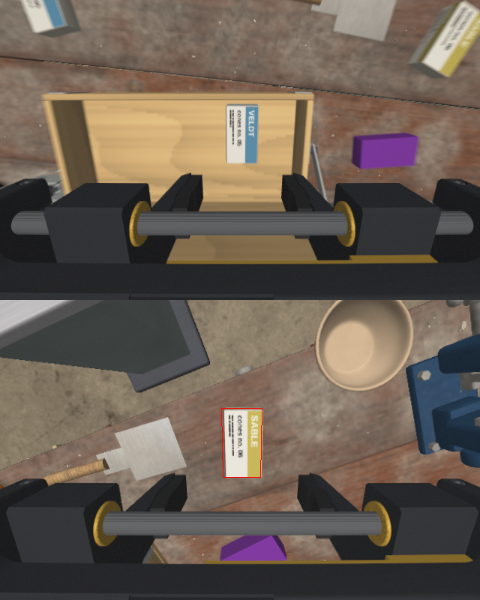

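A lies flat in the chest, and the outline fits B. Grip B and lift.

```bash
python3 -m jog '{"grip":[0.15,0.15,0.15,0.15,0.15,0.15,0.15,0.7,0.7,0.7,0.7,0.7],"spin":[0,0,0,0,0,0,0,0,0,0,0,0],"delta_pos":[[0,0,-1],[0,0,-2],[0,0,-3],[0,0,-4],[0,0,-5],[0,0,-5.3],[0,0,-5.3],[0,0,-5.3],[0,0,-5.3],[0,0,-5.3],[0,0,-5.3],[0,0,-5.3]]}' 30
python3 -m jog '{"grip":[0.7,0.7,0.7,0.7,0.7,0.7,0.7,0.7,0.7,0.7],"spin":[0,0,0,0,0,0,0,0,0,0],"delta_pos":[[0,0,0],[0,0,0],[0,0,0.5],[0,0,1.5],[0,0,2.5],[0,0,3.5],[0,0,4.5],[0,0,5.5],[0,0,6.5],[0,0,7.5]]}' 30
python3 -c "
from bench import arm; s=arm.sense(); print(s['position'],s['orientation'],s['opening'])"
```

```text
time_s: 19.82
position: [0.3748, 0.2524, 0.0143]
orientation: [179.9, 0.1, 159.5]
wrist_force: [-0.9, -0.8, 8.4]
opening: 0.0459
time_s: 20.65
position: [0.3737, 0.2517, 0.2023]
orientation: [-180.0, 0.0, 159.6]
wrist_force: [0.5, 1.1, -1.3]
opening: 0.0455
[0.37370572 0.25167065 0.20226849] [-1.79976078e+02  9.53199639e-04  1.59557664e+02] 0.045519291702718775
```

```bash
python3 -m jog '{"grip":[0.7,0.7,0.7,0.7,0.7,0.7,0.7,0.7,0.7,0.7,0.7,0.7],"spin":[0.44,0.88,1.32,1.76,2.2,2.64,3.08,3.52,3.96,4.4,4.84,5.28],"delta_pos":[[0.56,-1.17,0],[1.12,-2.34,0],[1.68,-3.5,0],[2.24,-4.7,0],[2.8,-5.86,0],[3.36,-7.03,0],[3.9,-8.2,0],[4.5,-9.4,0],[5.05,-10.55,0],[5.6,-11.7,0],[6.2,-12.9,0],[6.73,-14.06,0]]}' 30
python3 -m jog '{"grip":[0.7,0.7,0.7],"spin":[0,0,0],"delta_pos":[[0,0,0],[0,0,-0.5],[0,0,-0.5]]}' 30
python3 - <<'E'
from h import *
s=arm.sense();print(s['position'],s['orientation'],s['opening']); shot('side','s10');shot('wrist','w10')
i=cv2.imread('pics/s10.png');j=cv2.imread('pics/s7.png')
# stay region compare & B label
print(np.abs(i[165:240,280:340].astype(int)-j[165:240,280:340]).mean())
E
```

```text
time_s: 21.65
position: [0.5426, -0.1014, 0.2011]
orientation: [-180.0, -0.0, -174.0]
wrist_force: [-0.2, 0.7, -1.0]
opening: 0.0459
time_s: 21.9
position: [0.5406, -0.0989, 0.1863]
orientation: [179.9, -0.2, -174.1]
wrist_force: [-1.1, -0.4, -1.7]
opening: 0.0456
[ 0.54064436 -0.09887346  0.18634107] [ 1.79925525e+02 -1.73008164e-01 -1.74059128e+02] 0.045562605035847636
3.974222222222222
```

```bash
python3 -m jog '{"grip":[0.7,0.7,0.7,0.7,0.7,0.7,0.7,0.7,0.7,0.7,0.7,0.7],"spin":[0,0,0,0,0,0,0,0,0,0,0,0],"delta_pos":[[0,0,-0.8],[0,0,-1.6],[0,0,-2.4],[0,0,-3.2],[0,0,-4],[0,0,-4.8],[0,0,-5.4],[0,0,-5.9],[0,0,-6.2],[0,0,-6.4],[0,0,-6.6],[0,0,-6.6]]}' 30
python3 -m jog '{"grip":[0.36,0.36,0.36,0.36,0.36,0.36,0.36,0.36,0.36,0.36,0.36,0.36],"spin":[0,0,0,0,0,0,0,0,0,0,0,0],"delta_pos":[[0,0,0],[0,0,0],[0,0,0],[0,0,0],[0,0,0.5],[0,0,1.5],[0,0,2.5],[0,0,3.5],[0,0,4.5],[0,0,5.5],[0,0,6.5],[0,0,7.4]]}' 30
python3 - <<'E'
from h import *
shot('wrist','w11');shot('top','t11');moved('t11','C');print(arm.sense()['position'],arm.sense()['orientation'])
E
```

```text
time_s: 23.0
position: [0.5423, -0.0994, 0.0232]
orientation: [180.0, -0.0, -174.1]
wrist_force: [-0.4, 0.1, -0.2]
opening: 0.0457
time_s: 24.0
position: [0.5424, -0.0992, 0.2111]
orientation: [-180.0, 0.1, -174.0]
wrist_force: [1.1, -0.2, -0.4]
opening: 0.0566
C 0.459 2 -2
[ 0.54458768 -0.09922491  0.21303549] [-179.87869797    0.37885343 -174.04194421]
```

```bash
python3 -m jog '{"grip":[0.1,0.1,0.1,0.1,0.1,0.1,0.1,0.1,0.1,0.1,0.1,0.1],"spin":[-1.4,-2.8,-4.2,-5.6,-7,-8.4,-9.8,-11.2,-12.6,-14,-15.4,-16.8],"delta_pos":[[-0.55,-0.67,0],[-1.1,-1.34,0],[-1.65,-2,0],[-2.2,-2.7,0],[-2.75,-3.35,0],[-3.3,-4,0],[-3.85,-4.7,0],[-4.4,-5.4,0],[-4.95,-6,0],[-5.5,-6.7,0],[-6.05,-7.4,0],[-6.61,-8.03,0]]}' 30
python3 -m jog '{"grip":[0.1,0.1,0.1,0.1,0.1,0.1,0.1,0.1,0.1,0.1,0.1,0.1],"spin":[-1.4,-2.8,-4.2,-5.6,-7,-8.4,-9.8,-11.2,-12.6,-14,-15.4,-16.76],"delta_pos":[[0,0,0],[0,0,0],[0,0,0],[0,0,0],[0,0,0],[0,0,0],[0,0,0],[0,0,0],[0,0,0],[0,0,0],[0,0,0],[0,0,0]]}' 30
python3 -m jog '{"grip":[0.1,0.1,0.1,0.1],"spin":[0,0,0,0],"delta_pos":[[0,0,0],[0,0,-1],[0,0,-2],[0,0,-2]]}' 30
python3 - <<'E'
from h import *
shot('wrist','w12');print(arm.sense()['position'],arm.sense()['orientation'],arm.sense()['joints'])
im=cv2.imread('pics/w12.png')
l=np.array([np.cos(np.radians(18.2)),np.sin(np.radians(18.2))]);n=np.array([-l[1],l[0]])
q=[[*(np.array([.377,-.2999])+a*.043*l+b*.0235*n),.031] for a,b in((1,1),(1,-1),(-1,-1),(-1,1))]
cv2.polylines(im,[w2px('w12',q).astype(int)],True,(0,0,255),1);i=cv2.imread('pics/w11.png')
cv2.imwrite('pics/w12d.png',np.vstack([cv2.resize(i,(480,300))[60:260],cv2.resize(im,(640,400))[:,80:560]]))
E
```

```text
time_s: 25.1
position: [0.376, -0.3009, 0.2085]
orientation: [-180.0, -0.0, 101.6]
wrist_force: [-0.5, -0.4, -0.6]
opening: 0.0792
time_s: 26.1
position: [0.3767, -0.2998, 0.2083]
orientation: [-180.0, 0.0, 17.8]
wrist_force: [0.6, 0.4, 0.6]
opening: 0.0793
time_s: 26.43
position: [0.3746, -0.2983, 0.1551]
orientation: [-179.7, 0.2, 18.4]
wrist_force: [-0.7, 0.6, -0.8]
opening: 0.0792
[ 0.37548892 -0.29893042  0.15694078] [-1.79757262e+02  1.61892060e-01  1.83361929e+01] [ 42.36785132  21.78380055 -11.10552319 116.54410075   6.02968838
  42.4920113  -44.10082883]
```

View pics/w12d.png

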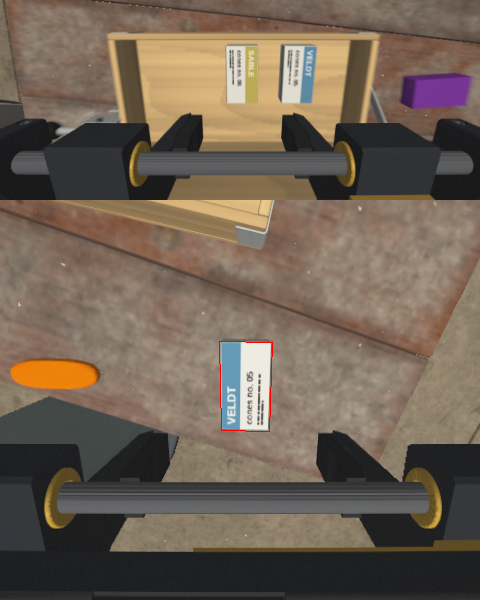

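B and A both lie flat in the chest; the outline fits C. Grip C and lift.

```bash
python3 -m jog '{"grip":[0.1,0.1,0.1,0.1,0.1,0.1,0.1,0.7,0.7,0.7,0.7,0.7],"spin":[0,0,0,0,0,0,0,0,0,0,0,0],"delta_pos":[[0,0,-1],[0,0,-2],[0,0,-3],[0,0,-4],[0,0,-5],[0,0,-5.8],[0,0,-5.8],[0,0,-5.8],[0,0,-5.8],[0,0,-5.8],[0,0,-5.8],[0,0,-5.8]]}' 30
python3 -m jog '{"grip":[0.7,0.7,0.7,0.7,0.7,0.7,0.7,0.7,0.7,0.7],"spin":[0,0,0,0,0,0,0,0,0,0],"delta_pos":[[0,0,0],[0,0,0],[0,0,0.5],[0,0,1.5],[0,0,2.5],[0,0,3.5],[0,0,4.5],[0,0,5.5],[0,0,6.5],[0,0,7.5]]}' 30
python3 -c "
from bench import arm; s=arm.sense(); print(s['position'],s['orientation'],s['opening'])"
```

```text
time_s: 27.48
position: [0.3776, -0.3007, 0.0145]
orientation: [179.9, -0.1, 18.1]
wrist_force: [-1.0, 0.9, 0.3]
opening: 0.0481
time_s: 28.32
position: [0.3767, -0.3, 0.2024]
orientation: [-180.0, 0.0, 18.2]
wrist_force: [0.8, -0.4, -1.7]
opening: 0.0457
[ 0.37667261 -0.29999602  0.20237153] [-1.79995090e+02  8.88255724e-03  1.81527641e+01] 0.04567503472977759
```

```bash
python3 -m jog '{"grip":[0.7,0.7,0.7,0.7,0.7,0.7,0.7,0.7,0.7,0.7,0.7,0.7],"spin":[-0.3,-0.6,-0.9,-1.2,-1.5,-1.8,-2.1,-2.44,-2.44,-2.44,-2.44,-2.44],"delta_pos":[[0.7,0.48,0],[1.4,0.95,0],[2.1,1.43,0],[2.8,1.9,0],[3.5,2.4,0],[4.2,2.86,0],[4.9,3.34,0],[5.6,3.8,0],[6.3,4.3,0],[6.95,4.77,0],[6.95,4.77,0],[6.95,4.77,-0.5]]}' 30
python3 -m jog '{"grip":[0.7,0.7,0.7,0.7,0.7,0.7,0.7,0.7,0.7,0.7,0.7,0.7],"spin":[0,0,0,0,0,0,0,0,0,0,0,0],"delta_pos":[[0,0,-0.8],[0,0,-1.6],[0,0,-2.4],[0,0,-3.2],[0,0,-4],[0,0,-4.8],[0,0,-5.4],[0,0,-5.9],[0,0,-6.2],[0,0,-6.4],[0,0,-6.6],[0,0,-6.6]]}' 30
python3 -m jog '{"grip":[0.36,0.36,0.36,0.36,0.36,0.36,0.36,0.36,0.36,0.36,0.36,0.36],"spin":[0,0,0,0,0,0,0,0,0,0,0,0],"delta_pos":[[0,0,0],[0,0,0],[0,0,0],[0,0,0],[0,0,0.5],[0,0,1.5],[0,0,2.5],[0,0,3.5],[0,0,4.5],[0,0,5.5],[0,0,6.5],[0,0,7.4]]}' 30
python3 -c "
from bench import arm; s=arm.sense(); print(s['position'],s['orientation'],s['opening'])"
```

```text
time_s: 29.32
position: [0.5529, -0.1801, 0.1903]
orientation: [179.9, -0.2, 6.1]
wrist_force: [0.1, -1.0, -1.7]
opening: 0.0456
time_s: 30.32
position: [0.5507, -0.181, 0.0231]
orientation: [-180.0, 0.0, 5.9]
wrist_force: [-0.1, -0.0, -1.1]
opening: 0.0455
time_s: 31.32
position: [0.551, -0.181, 0.2114]
orientation: [180.0, -0.1, 6.0]
wrist_force: [0.2, -0.9, 0.1]
opening: 0.0567
[ 0.55101778 -0.18099943  0.21136628] [ 1.79958068e+02 -9.56122963e-02  5.95093227e+00] 0.05674482539793248
```

All three are in. Next: rise, go above the knee pin, and triangulate the pin from the stored images.

```bash
python3 -m jog '{"grip":[0.55,0.55,0.55,0.55,0.55,0.55,0.55,0.55,0.55,0.55,0.55,0.55],"spin":[0,0,0,1.4,2.8,4.2,5.6,7,8.4,9.8,11.2,12.6],"delta_pos":[[0,0,1.5],[0,0,3],[0,0,4.5],[0,0,5.2],[0.2,1.3,5.2],[0.4,2.6,5.2],[0.6,3.9,5.2],[0.8,5.2,5.2],[1,6.5,5.2],[1.2,7.8,5.2],[1.4,9.1,5.2],[1.62,10.4,5.2]]}' 30
python3 -m jog '{"grip":[0.55,0.55,0.55,0.55,0.55,0.55],"spin":[1.4,2.8,4.2,5.4,5.4,5.4],"delta_pos":[[0,0.8,0],[0,1.6,0],[0,1.6,0],[0,1.6,0],[0,1.6,0],[0,1.6,0]]}' 30
python3 - <<'E'
from h import *
s=arm.sense();print(s['position'],s['orientation'],s['opening'])
shot('wrist','w13');shot('side','s13');shot('top','t13')
def ray(f,uv):
    a=np.load('pics/'+f+'.npz');p=cv2.undistortPoints(np.array([[uv]],float),a['m'],a['d'])[0,0];return a['e'][:3,3],a['e'][:3,:3]@[*p,1]
(o1,d1),(o2,d2)=ray('s5',(306.4,211.9)),ray('t5',(150+355/2.6,150+95/2.6))
t=np.linalg.lstsq(np.c_[d1,-d2],o2-o1,rcond=None)[0];a=o1+t[0]*d1;b=o2+t[1]*d2;m=(a+b)/2
print('button',m,np.linalg.norm(a-b),'chest',R.T@(m[:2]-c))
print('pred',P(.0386,.212,.111),w2px('w13',[P(.0386,.212,.111),P(.0386,.22,.111)]),w2px('t13',[P(-.033,-.082,.039)]))
i=cv2.imread('pics/w13.png');j=cv2.imread('pics/t13.png')[150:250,280:460]
cv2.imwrite('pics/v13.png',np.vstack([i[:330],cv2.resize(j,(480,267),interpolation=2)] if 0 else [i[:320],cv2.copyMakeBorder(cv2.resize(j,(480,267),interpolation=2),0,0,0,160,0)]))
E
```

```text
time_s: 32.32
position: [0.591, 0.0805, 0.3398]
orientation: [179.9, 0.0, 69.3]
wrist_force: [0.5, 0.5, -0.4]
opening: 0.0396
time_s: 32.82
position: [0.5912, 0.1187, 0.3392]
orientation: [180.0, 0.0, 95.7]
wrist_force: [-0.4, -0.9, -0.8]
opening: 0.0394
[0.59122576 0.11869239 0.33920003] [1.79965608e+02 2.13268027e-02 9.57460495e+01] 0.03937693823160625
button [0.59050688 0.13795338 0.11360158] 0.0028286031707956587 chest [0.03972453 0.23077333]
pred [np.float64(0.5913410161891174), np.float64(0.11916491381774506), 0.111] [[322.72534276 170.58016281]
 [322.70176035 164.35416535]] [[390.23925033 200.74358456]]
```

View pics/v13.png

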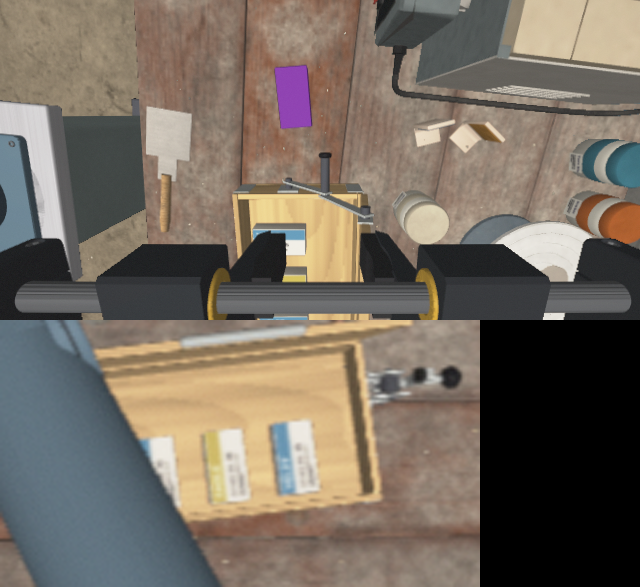

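The pin runs from (325,192) to its button at (325,156) in the wrist view, as predicted. The three cartons lie flat at (150,470), (225,465) and (295,457) in the lower panel. Next: straddle the pin.

```bash
python3 -m jog '{"grip":[0.6,0.6,0.6,0.6,0.6,0.6,0.6,0.6,0.6,0.6,0.6,0.6],"spin":[0,0,0,0,0,0,0,0,0,0,0,0],"delta_pos":[[0,0.3,0],[0,0.3,-1],[0,0.3,-2],[0,0.3,-3],[0,0.3,-4],[0,0.3,-5],[0,0.3,-6],[0,0.3,-7],[0,0.3,-8],[0,0.3,-9],[0,0.3,-9.4],[0,0.3,-9.4]]}' 30
python3 -c "
from bench import arm; s=arm.sense(); print(s['position'],s['orientation'],s['opening'],s['wrist_force'])"
```

```text
time_s: 33.97
position: [0.5897, 0.1264, 0.1012]
orientation: [-179.7, 0.0, 95.9]
wrist_force: [-0.3, 0.5, 0.9]
opening: 0.0351
[0.58967646 0.12640605 0.1012048 ] [-1.79748052e+02  2.98989093e-02  9.59292256e+01] 0.03506114472856915 [-0.26003951  0.53355187  0.8999352 ]
```

```bash
python3 -m jog '{"grip":[0.6,0.6,0.6,0.6,0.6,0.6,0.6,0.6,0.6,0.6,0.6,0.6],"spin":[0,0,0,0,0,0,0,0,0,0,0,0],"delta_pos":[[-0.24,-0.03,0],[-0.48,-0.05,0],[-0.68,-0.07,0.16],[-0.88,-0.09,0.28],[-1.07,-0.11,0.4],[-1.27,-0.13,0.48],[-1.47,-0.15,0.56],[-1.67,-0.17,0.63],[-1.87,-0.2,0.68],[-2.07,-0.22,0.72],[-2.2,-0.23,0.74],[-2.2,-0.23,0.74]]}' 30
python3 - <<'E'
from h import *
s=arm.sense(); print(s['position'],s['wrist_force'],s['torque']);shot('side','s14')
print(np.abs(cv2.imread('pics/s14.png')[165:240,280:340].astype(int)-cv2.imread('pics/s5.png')[165:240,280:340]).mean())
E
```

```text
time_s: 34.97
position: [0.5369, 0.1211, 0.1234]
orientation: [179.8, -0.0, 96.0]
wrist_force: [3.9, 1.1, 3.2]
opening: 0.0354
[0.53688756 0.12110094 0.12337462] [3.93463849 1.05112138 3.19247716] [ 0.19633845 -1.00812439 -0.03087798]
25.89874074074074
```

Pin moved about 41 mm and the wrist force is low, so the knee is broken (predicted lid ≈1.28 rad). Rise and go above the handle.

```bash
python3 -m jog '{"grip":[0.6,0.6,0.6,0.6,0.6,0.6,0.6,0.6,0.6,0.6,0.6],"spin":[0,0,0,0,0,0,0,0,0,0,0],"delta_pos":[[-0.1,0,0],[-0.1,0,0.5],[-0.1,0,1.3],[-0.1,0,2.2],[0,0,3.2],[0,0,4.4],[0,0,5.6],[0,0,6.8],[0,0,8],[0,0,9.2],[0,0,9.6]]}' 30
python3 -m jog '{"grip":[0.4,0.4,0.4,0.4,0.4,0.4,0.4,0.4,0.4,0.4,0.4,0.4],"spin":[0,0,0,0,0,0,0,0,0,0,0,0],"delta_pos":[[0.3,-0.9,0],[0.6,-1.8,0],[0.9,-2.7,0],[1.2,-3.6,0],[1.5,-4.5,0],[1.8,-5.4,0],[2.1,-6.3,0],[2.4,-7.2,0],[2.8,-8,0],[2.8,-8.53,0],[2.8,-8.53,0],[2.8,-8.53,0]]}' 30
python3 - <<'E'
from h import *
s=arm.sense(); print(s['position'],s['orientation'],s['wrist_force'],s['opening']);shot('side','s15');shot('wrist','w15')
print('side bar exp',{l:w2px('s15',[P(.095-.225*np.cos(l),.055,.075+.225*np.sin(l)),P(.095-.190*np.cos(l),.172,.075+.19*np.sin(l)),P(.095-.11*np.cos(l),.178,.075+.11*np.sin(l))]).round(0).tolist() for l in(1.2,1.28,1.36)})
print('wrist bar exp',{l:w2px('w15',[P(.095-.225*np.cos(l),0,.075+.225*np.sin(l))]).round(0).tolist() for l in(1.2,1.28,1.36)})
i=cv2.resize(cv2.imread('pics/s15.png')[120:240,270:350],None,fx=4.6,fy=4.6,interpolation=2);j=cv2.resize(cv2.imread('pics/w15.png'),(400,250))
h=np.zeros((552,400+i.shape[1],3),np.uint8);h[:i.shape[0],:i.shape[1]]=i[:552];h[:250,i.shape[1]:]=j;cv2.imwrite('pics/v15.png',h);print(i.shape)
E
```

```text
time_s: 35.93
position: [0.536, 0.1213, 0.3658]
orientation: [179.9, -0.0, 96.0]
wrist_force: [0.2, -0.7, 0.3]
opening: 0.0355
time_s: 36.93
position: [0.6052, -0.0921, 0.3612]
orientation: [-179.9, -0.1, 95.9]
wrist_force: [0.1, 0.2, 0.1]
opening: 0.0527
[ 0.6051984  -0.09208373  0.36118976] [-1.79857739e+02 -6.99138391e-02  9.59179922e+01] [0.14975901 0.23002778 0.11966194] 0.05274057223388585
side bar exp {1.2: [[314.0, 135.0], [311.0, 156.0], [301.0, 183.0]], 1.28: [[308.0, 133.0], [306.0, 154.0], [298.0, 182.0]], 1.36: [[302.0, 132.0], [300.0, 153.0], [295.0, 181.0]]}
wrist bar exp {1.2: [[301.0, 208.0]], 1.28: [[323.0, 210.0]], 1.36: [[346.0, 212.0]]}
(552, 368, 3)
```

```bash
python3 - <<'E'
from h import *
h=cv2.cvtColor(cv2.imread('pics/w15.png'),cv2.COLOR_BGR2HSV).astype(int)
for r in(120,140,160,180,200): print(r,[(x,h[r,x,1],h[r,x,2]) for x in range(250,400,6)])
E
```

```text
120 [(250, np.int64(106), np.int64(89)), (256, np.int64(14), np.int64(234)), (262, np.int64(22), np.int64(216)), (268, np.int64(23), np.int64(214)), (274, np.int64(14), np.int64(232)), (280, np.int64(14), np.int64(236)), (286, np.int64(15), np.int64(236)), (292, np.int64(15), np.int64(236)), (298, np.int64(14), np.int64(236)), (304, np.int64(14), np.int64(235)), (310, np.int64(100), np.int64(201)), (316, np.int64(106), np.int64(226)), (322, np.int64(108), np.int64(219)), (328, np.int64(111), np.int64(219)), (334, np.int64(108), np.int64(163)), (340, np.int64(105), np.int64(102)), (346, np.int64(100), np.int64(105)), (352, np.int64(106), np.int64(108)), (358, np.int64(100), np.int64(105)), (364, np.int64(103), np.int64(102)), (370, np.int64(103), np.int64(104)), (376, np.int64(54), np.int64(128)), (382, np.int64(49), np.int64(141)), (388, np.int64(49), np.int64(136)), (394, np.int64(60), np.int64(131))]
140 [(250, np.int64(96), np.int64(90)), (256, np.int64(109), np.int64(225)), (262, np.int64(104), np.int64(228)), (268, np.int64(105), np.int64(230)), (274, np.int64(106), np.int64(229
[... 2782 characters left out ...]
178)), (286, np.int64(113), np.int64(176)), (292, np.int64(112), np.int64(177)), (298, np.int64(112), np.int64(177)), (304, np.int64(112), np.int64(176)), (310, np.int64(8), np.int64(198)), (316, np.int64(9), np.int64(171)), (322, np.int64(108), np.int64(217)), (328, np.int64(109), np.int64(223)), (334, np.int64(101), np.int64(104)), (340, np.int64(102), np.int64(110)), (346, np.int64(104), np.int64(108)), (352, np.int64(103), np.int64(106)), (358, np.int64(102), np.int64(113)), (364, np.int64(103), np.int64(102)), (370, np.int64(57), np.int64(134)), (376, np.int64(55), np.int64(145)), (382, np.int64(58), np.int64(144)), (388, np.int64(51), np.int64(139)), (394, np.int64(47), np.int64(146))]
```

Bar at column 313, so lid ≈1.244 rad; the bar is at chest x 0.023, z 0.288. Grip it and compute the lowering arc.

```bash
python3 -m jog '{"grip":[0.4,0.4,0.4,0.4,0.4,0.95,0.95,0.95,0.95,0.95,0.95],"spin":[0,0,0,0,0,0,0,0,0,0,0],"delta_pos":[[-0.3,-0.03,-1],[-0.3,-0.03,-2],[-0.3,-0.03,-3],[-0.3,-0.03,-3.4],[-0.3,-0.03,-3.4],[-0.3,-0.03,-3.4],[-0.3,-0.03,-3.4],[-0.3,-0.03,-3.4],[-0.3,-0.03,-3.4],[-0.3,-0.03,-3.4],[-0.3,-0.03,-3.4]]}' 25
python3 - <<'E'
from h import *
s=arm.sense();print(s['position'],s['opening'],s['wrist_force'])
for a,b in((1.244,.764),(.764,.32),(.32,.06),(.06,0)):
    print(a,b)
    rows=[]
    for t in np.linspace(a,b,13)[1:]:
        x=225*(np.cos(a)-np.cos(t));z=225*(np.sin(t)-np.sin(a));rows.append([round(float(v)/25,2) for v in(x*np.cos(yw),x*np.sin(yw),z)])
    print(rows)
E
```

```text
time_s: 37.95
position: [0.5991, -0.0933, 0.2775]
orientation: [180.0, 0.0, 95.9]
wrist_force: [-0.1, -0.3, 0.8]
opening: 0.0149
[ 0.59907762 -0.09330691  0.27746913] 0.014852784224758475 [-0.08116851 -0.3118885   0.76992927]
1.244 0.764
[[-0.34, -0.04, -0.12], [-0.67, -0.07, -0.26], [-0.99, -0.1, -0.41], [-1.31, -0.14, -0.57], [-1.63, -0.17, -0.74], [-1.93, -0.2, -0.93], [-2.23, -0.23, -1.13], [-2.52, -0.26, -1.34], [-2.8, -0.29, -1.56], [-3.07, -0.32, -1.8], [-3.34, -0.35, -2.04], [-3.59, -0.38, -2.3]]
0.764 0.32
[[-0.22, -0.02, -0.24], [-0.44, -0.05, -0.5], [-0.65, -0.07, -0.76], [-0.84, -0.09, -1.03], [-1.03, -0.11, -1.3], [-1.2, -0.13, -1.58], [-1.37, -0.14, -1.87], [-1.53, -0.16, -2.17], [-1.67, -0.17, -2.47], [-1.8, -0.19, -2.77], [-1.92, -0.2, -3.08], [-2.03, -0.21, -3.4]]
0.32 0.06
[[-0.06, -0.01, -0.19], [-0.11, -0.01, -0.37], [-0.16, -0.02, -0.56], [-0.21, -0.02, -0.75], [-0.25, -0.03, -0.94], [-0.29, -0.03, -1.13], [-0.33, -0.03, -1.32], [-0.36, -0.04, -1.52], [-0.38, -0.04, -1.71], [-0.41, -0.04, -1.9], [-0.42, -0.04, -2.1], [-0.44, -0.05, -2.29]]
0.06 0
[[-0.0, -0.0, -0.04], [-0.0, -0.0, -0.09], [-0.01, -0.0, -0.13], [-0.01, -0.0, -0.18], [-0.01, -0.0, -0.22], [-0.01, -0.0, -0.27], [-0.01, -0.0, -0.31], [-0.01, -0.0, -0.36], [-0.02, -0.0, -0.4], [-0.02, -0.0, -0.45], [-0.02, -0.0, -0.49], [-0.02, -0.0, -0.54]]
```

```bash
python3 -m jog '{"grip":[0.95,0.95,0.95],"spin":[0,0,0],"delta_pos":[[0,0,0],[0,0,0],[0,0,0]]}' 25
python3 -m jog '{"grip":[0.95,0.95,0.95,0.95,0.95,0.95,0.95,0.95,0.95,0.95,0.95,0.95],"spin":[0,0,0,0,0,0,0,0,0,0,0,0],"delta_pos":[[-0.34,-0.04,-0.12],[-0.67,-0.07,-0.26],[-0.99,-0.1,-0.41],[-1.31,-0.14,-0.57],[-1.63,-0.17,-0.74],[-1.93,-0.2,-0.93],[-2.23,-0.23,-1.13],[-2.52,-0.26,-1.34],[-2.8,-0.29,-1.56],[-3.07,-0.32,-1.8],[-3.34,-0.35,-2.04],[-3.59,-0.38,-2.3]]}' 25
```

```text
time_s: 38.2
position: [0.5989, -0.0933, 0.2773]
orientation: [180.0, 0.0, 95.9]
wrist_force: [-1.7, -0.5, 2.5]
opening: 0.0101
time_s: 39.2
position: [0.5083, -0.1025, 0.2188]
orientation: [-180.0, -0.0, 96.0]
wrist_force: [2.2, 1.8, 1.4]
opening: 0.0106
```

```bash
python3 -m jog '{"grip":[0.95,0.95,0.95,0.95,0.95,0.95,0.95,0.95,0.95,0.95,0.95,0.95],"spin":[0,0,0,0,0,0,0,0,0,0,0,0],"delta_pos":[[-0.22,-0.02,-0.24],[-0.44,-0.05,-0.5],[-0.65,-0.07,-0.76],[-0.84,-0.09,-1.03],[-1.03,-0.11,-1.3],[-1.2,-0.13,-1.58],[-1.37,-0.14,-1.87],[-1.53,-0.16,-2.17],[-1.67,-0.17,-2.47],[-1.8,-0.19,-2.77],[-1.92,-0.2,-3.08],[-2.03,-0.21,-3.4]]}' 25
python3 -m jog '{"grip":[0.95,0.95,0.95,0.95,0.95,0.95,0.95,0.95,0.95,0.95,0.95,0.95],"spin":[0,0,0,0,0,0,0,0,0,0,0,0],"delta_pos":[[-0.06,-0.01,-0.19],[-0.11,-0.01,-0.37],[-0.16,-0.02,-0.56],[-0.21,-0.02,-0.75],[-0.25,-0.03,-0.94],[-0.29,-0.03,-1.13],[-0.33,-0.03,-1.32],[-0.36,-0.04,-1.52],[-0.38,-0.04,-1.71],[-0.41,-0.04,-1.9],[-0.42,-0.04,-2.1],[-0.44,-0.05,-2.29]]}' 25
```

```text
time_s: 40.2
position: [0.4581, -0.1078, 0.1337]
orientation: [180.0, -0.0, 96.0]
wrist_force: [2.2, 3.6, 0.9]
opening: 0.01
time_s: 41.2
position: [0.4478, -0.109, 0.0768]
orientation: [179.9, -0.0, 96.0]
wrist_force: [2.8, 6.4, 0.6]
opening: 0.0098
```

```bash
python3 -m jog '{"grip":[0.95,0.95,0.95,0.95,0.95,0.95,0.95,0.95,0.95,0.95,0.95,0.95],"spin":[0,0,0,0,0,0,0,0,0,0,0,0],"delta_pos":[[0,0,-0.05],[0,0,-0.1],[0,0,-0.15],[0,0,-0.2],[-0.01,0,-0.25],[-0.01,0,-0.3],[-0.01,0,-0.35],[-0.01,0,-0.4],[-0.02,0,-0.45],[-0.02,0,-0.5],[-0.02,0,-0.55],[-0.02,0,-0.6]]}' 25
python3 -m jog '{"grip":[0.95,0.95,0.95,0.95],"spin":[0,0,0,0],"delta_pos":[[0,0,-0.05],[0,0,-0.1],[0,0,-0.15],[0,0,-0.15]]}' 25
python3 - <<'E'
from h import *
s=arm.sense();print(s['position'],s['wrist_force'],s['opening']);shot('side','s16')
print(np.abs(cv2.imread('pics/s16.png')[170:240,280:370].astype(int)-cv2.imread('pics/s2.png')[170:240,280:370]).mean())
E
```

```text
time_s: 42.2
position: [0.4477, -0.1095, 0.0643]
orientation: [180.0, 0.1, 96.0]
wrist_force: [-7.3, 5.3, 40.7]
opening: 0.0102
time_s: 42.53
position: [0.4477, -0.1103, 0.0606]
orientation: [179.9, 0.2, 95.9]
wrist_force: [-6.2, 3.3, 37.7]
opening: 0.0099
[ 0.4477129  -0.11032331  0.06064449] [-6.16602482  3.30898358 37.65162426] 0.00989303078536948
8.852169312169313
```

Lid's shut: the bar is down at its start height and the force has risen. Release, rise, and check the side image against the original closed state.

```bash
python3 -m jog '{"grip":[0.95,0.72,0.72,0.72,0.72,0.72,0.72,0.72,0.72,0.72,0.72],"spin":[0,0,0,0,0,0,0,0,0,0,0],"delta_pos":[[0,0,0.2],[0,0,0.2],[0,0,0.2],[0,0,0.2],[0,0,0.2],[0,0,1.2],[0,0,2.2],[0,0,3.2],[0,0,4.2],[0,0,5.2],[0,0,6]]}' 25
python3 - <<'E'
from h import *
s=arm.sense();print(s['position'],s['wrist_force'],s['opening']);shot('side','s17')
print(np.abs(cv2.imread('pics/s17.png')[170:240,280:370].astype(int)-cv2.imread('pics/s2.png')[170:240,280:370]).mean())
print('knob pred in w2',w2px('w2',[P(.035,-.265,.075)]),'seen 321,200', px2w('w2',[(321.5,200)],.075), P(.035,-.265,.075))
E
```

```text
time_s: 43.5
position: [0.4467, -0.1095, 0.2097]
orientation: [-180.0, 0.0, 95.9]
wrist_force: [0.5, -1.1, -0.5]
opening: 0.0246
[ 0.44665873 -0.10947062  0.20973111] [ 0.50079993 -1.09207422 -0.51567551] 0.02463944857811867
3.284074074074074
knob pred in w2 [[320.81830541 199.82240569]] seen 321,200 [[ 0.63802317 -0.35572925  0.075     ]] [np.float64(0.6373722225572892), np.float64(-0.3556224997057084), 0.075]
```

The side view matches the original closed state, and the knob position agrees within 1 mm. Next: grip the knob.

```bash
python3 -m jog '{"grip":[0.4,0.4,0.4,0.4,0.4,0.4,0.4,0.4,0.4,0.4,0.4,0.4],"spin":[0,0,0,0,0,0,0,0,0,0,0,0],"delta_pos":[[0.76,-1,0],[1.5,-2,0],[2.3,-3,0],[3.06,-4,0],[3.83,-5,0],[4.6,-6,0],[5.4,-7,0],[6.1,-7.9,0],[6.9,-8.9,0],[7.64,-9.85,0],[7.64,-9.85,0],[7.64,-9.85,-1]]}' 20
python3 -m jog '{"grip":[0.4,0.4,0.4,0.4,0.4,0.4,0.9,0.9,0.9,0.9,0.9,0.9],"spin":[0,0,0,0,0,0,0,0,0,0,0,0],"delta_pos":[[0,0,-1],[0,0,-2],[0,0,-3],[0,0,-4],[0,0,-5.1],[0,0,-5.1],[0,0,-5.1],[0,0,-5.1],[0,0,-5.1],[0,0,-5.1],[0,0,-5.1],[0,0,-5.1]]}' 20
python3 - <<'E'
from h import *
s=arm.sense();print(s['position'],s['wrist_force'],s['opening'])
for b in (85,75,65,55,45,35,25,15,5,0,-5,-8): # angle from up, outward positive ; start 90
    a=70*(1-np.sin(np.radians(b)));z=70*np.cos(np.radians(b));print(b,(np.array([-a*np.sin(yw),a*np.cos(yw),z])/25).round(2).tolist())
E
```

```text
time_s: 44.55
position: [0.6404, -0.3582, 0.1863]
orientation: [179.7, 0.2, 95.8]
wrist_force: [1.1, 1.1, 0.3]
opening: 0.0527
time_s: 45.55
position: [0.6392, -0.356, 0.0577]
orientation: [179.8, 0.1, 95.9]
wrist_force: [1.2, -0.3, 4.0]
opening: 0.0241
[ 0.63916978 -0.35598639  0.05772783] [ 1.16318486 -0.27708109  4.03944667] 0.02414441890419119
85 [-0.0, 0.01, 0.24]
75 [-0.01, 0.09, 0.72]
65 [-0.03, 0.26, 1.18]
55 [-0.05, 0.5, 1.61]
45 [-0.09, 0.82, 1.98]
35 [-0.12, 1.19, 2.29]
25 [-0.17, 1.61, 2.54]
15 [-0.22, 2.06, 2.7]
5 [-0.27, 2.54, 2.79]
0 [-0.29, 2.78, 2.8]
-5 [-0.32, 3.03, 2.79]
-8 [-0.33, 3.17, 2.77]
```

```bash
python3 -m jog '{"grip":[0.9,0.9,0.9,0.9,0.9,0.9,0.9,0.9,0.9,0.9,0.9,0.9],"spin":[0,0,0,0,0,0,0,0,0,0,0,0],"delta_pos":[[0,0.01,0.24],[-0.01,0.09,0.72],[-0.03,0.26,1.18],[-0.05,0.5,1.61],[-0.09,0.82,1.98],[-0.12,1.19,2.29],[-0.17,1.61,2.54],[-0.22,2.06,2.7],[-0.27,2.54,2.79],[-0.32,3.03,2.79],[-0.33,3.17,2.77],[-0.33,3.17,2.77]]}' 20
python3 -m jog '{"grip":[0.9,0.4,0.4,0.4,0.4,0.4,0.4,0.4,0.4,0.4],"spin":[0,0,0,0,0,0,0,0,0,0],"delta_pos":[[0,0,0],[0,0,0],[0,0,0],[0,0,0],[0,0,0.5],[0,0,1.5],[0,0,2.5],[0,0,3.5],[0,0,4.5],[0,0,5]]}' 20
python3 -m jog '{"grip":[0.4,0.4,0.4,0.4,0.4,0.4,0.4,0.4,0.4],"spin":[0,0,0,0,0,0,0,0,0],"delta_pos":[[-0.8,-0.6,0],[-1.6,-1.2,0],[-2.4,-1.8,0],[-3.2,-2.4,0],[-4,-3,0],[-4.8,-3.6,0],[-5.6,-4.2,0],[-5.6,-4.8,0],[-5.6,-4.8,0]]}' 20
python3 - <<'E'
from h import *
s=arm.sense();print(s['position'],s['wrist_force']);shot('side','s18');shot('top','t18')
a=cv2.imread('pics/t18.png')[30:290,140:480];b=cv2.imread('pics/s18.png')[130:270,250:430]
a=cv2.resize(a,None,fx=1.6,fy=1.6,interpolation=2);b=cv2.resize(b,None,fx=1.2,fy=1.2,interpolation=2)
h=np.zeros((600,544,3),np.uint8);h[:a.shape[0],:a.shape[1]]=a;h[a.shape[0]:a.shape[0]+168,:b.shape[1]]=b
w=cv2.imread('pics/t18.png')[150:195,395:445];h[a.shape[0]:a.shape[0]+168,240:440]=cv2.resize(w,(200,168),interpolation=2)
cv2.imwrite('pics/v18.png',h)
E
```

```text
time_s: 46.55
position: [0.6305, -0.2749, 0.1255]
orientation: [179.9, 0.1, 96.1]
wrist_force: [6.1, -0.3, 0.4]
opening: 0.0244
time_s: 47.38
position: [0.6305, -0.2766, 0.2544]
orientation: [179.8, 0.1, 95.9]
wrist_force: [1.1, -0.7, 0.3]
opening: 0.0528
time_s: 48.13
position: [0.4869, -0.4002, 0.25]
orientation: [-179.9, 0.1, 95.6]
wrist_force: [-0.2, -0.9, 1.0]
opening: 0.0529
[ 0.48685762 -0.40018027  0.25001892] [-0.21139789 -0.87183293  0.96955891]
```

View pics/v18.png

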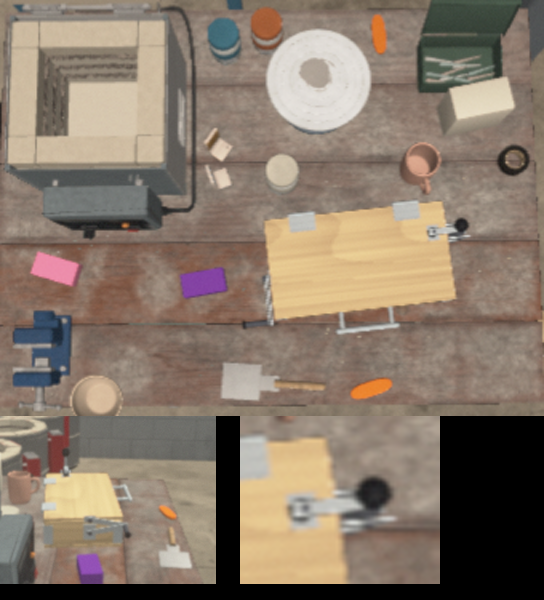

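The lid is shut and the clamp's over it with the knob upright. No cartons are left on the worktop, and the bystanders and look-alikes are where they were. One numeric check against the first image, then hand in.

```bash
python3 - <<'E'
from h import *
a=cv2.imread('pics/top0.png').astype(int);b=cv2.imread('pics/t18.png').astype(int)
for n,(x,y) in dict(clamp=(422,173),chest=(365,192),pin=(303,232),mug=(403,131),jar=(316,138),bowl=(200,280)).items(): print(n,np.abs(a-b)[y-15:y+15,x-15:x+15].mean().round(2))
print(arm.finish_job())
E
```

```text
clamp 3.92
chest 3.85
pin 3.51
mug 3.49
jar 4.1
bowl 4.12
the job is handed in; nothing more can be done
None
```

I packed all three cartons that were there (two blue, one yellow) flat on the chest floor while the stay was locked. I then broke the stay, lowered the lid slowly by its handle, swung the clamp back onto it, and handed in at about 48 s.

- **Final check:** in the last pictures the clamp, lid, knee pin, mug, jar and bowl match the first image to within camera noise. No cartons are left on the worktop, and the pink and purple blocks are where they were.
- **Not checked by eye:** I judged the broken stay from the pin's travel of about 41 mm and the handle's position afterwards. I did not look at the knee itself.
- **Higher force than planned:** pressing the lid fully shut briefly read about 41 N upward at the wrist, through the fingers on the handle bar. That is well under the 120 N wrist limit. The 40 N limit covers the arm and the gripper's body, and I don't believe either touched anything.

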